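# Seat the optical cell in the density meter

## Robot

A 6-joint arm with a two-finger parallel gripper is mounted at the origin on a cart in front of the work surface, level with it; the furniture and walls round the work are solid. World frame = base frame: x ahead of the robot, y to its left, z up, the work surface at z = 0. Lengths are in m, angles in degrees, forces in N, time in s.
With the tool pointing down it reaches from about 0.4 to 0.825 m from the base axis. Payload 7 kg.
Tool frame: the origin (TCP) lies between the finger pads; the fingertips stand 22 mm ahead of it and the grasp point (between the pads) lies 3 mm ahead of it; z points along the fingers, y is the line along which they close (so a half turn about z gives the same grasp; the last joint's range is limited). The gripper opens to 88 mm and grips with 3 to 60 N. Pads are 19 mm wide; open, the fingers measure 130 mm over their backs; the gripper's body (78 mm by 193 mm) begins 47 mm behind the grasp point.
Start: joints at [-60.842, 20.546, 0.682, 0, -70.136, -16.507], TCP at [0.148, -0.659, 0.222] pointing down, gripper open.
Joint ranges: [-176.03, 176.03], [-82.01, 121.73], [-58.28, 71.71], [-173.87, 95.51], [-174.79, -0.11], [-173.66, 173.66]. Speed limits (degrees/s): [136.94, 136.94, 172.46, 180, 180, 180].

## Interface

Orientations are given as [roll, pitch, yaw] about the fixed x, y, z axes, in that order (R = Rz(yaw) Ry(pitch) Rx(roll)).
In Python, from plant import ctrl gives the robot as it stands.
- The arm moves only by the tool apply_moves, never from a script. Its argument "targets" is a list of rows, each an object with "travel": the shift along the tool's x, y, z in mm, a list of three; "roll": the turn about the tool's z in degrees; "jaw": the finger opening in mm, from 0 to 87.6. In form: [{"travel": [tx, ty, tz], "roll": roll, "jaw": jaw}, ...]. A call has 1 to 10 rows; each row shifts and turns the commanded pose from where the row before left it, along the tool's axes as they then stand; what a row does not reach is not made up. A row lasts 1/10 s, in which the tool goes at most 50 mm and 8.59 degrees, less where a joint would pass 70% of its speed; a pose out of reach is approached as far as the arm can. A call with a gripper value outside its range is refused whole. The fingers move at their own pace and stop on an object; the grip force is fixed at half the most. Time passes only in rows, so rows that do not move let the fingers close. It gives the time, the measured TCP pose, the force, the opening and the grip force at its end, in the units of the state.
- ctrl.get_obs(): the state, without advancing time (a new reading comes with each control period).
- ctrl.snapshot(name): name is "scene" or "top"; returns the picture (480x640x3 uint8, red, green, blue); there is no depth.
- ctrl.calibration(name): a dict with "K" (3x3 intrinsics, pixels), "dist_coeffs" ([k1, k2, p1, p2, k3] as OpenCV has them; the pictures are not rectified), "extrinsics" (4x4, takes a point from camera to world coordinates). Camera axes: x right, y down, z forward; pixel columns grow to the right and rows downward; lengths in m; the calibration is good to about 2 mm. A picture is of the moment at which its call begins. calibration takes no time and is no camera call.
- ctrl.close_job(): hands the job in; it is judged then, once.
The state is a dict: "clock": time; "joint_pos": joint angles; "qvel": joint speeds; "tau": joint torques, N m; "tool_pos": TCP position; "orientation": TCP orientation; "force": force on the tool from outside, world axes, zero at the start; "moment": the same for the moment, N m; "opening": finger opening in m; "gripper_force": force on a finger pad.
Only numpy, scipy, OpenCV 4.12 (cv2) and the standard library are available. Lean on these libraries where they do the work, as an engineer would, in place of code of your own. Each camera call takes 0.05 s, during which the arm holds its last target. There are 200 camera calls.

## Task

Put the square optical cell into the well of the density meter's cell holder so that its two clear faces look along the light path, and press it gently fully home, upright. The holder is clamped at an unmeasured place along its rail, so feel for the well with the foot of the cell; handle the cell by its ribbed sides only, never by the clear faces, and leave the other things alone.

Things in the scene. Friction and masses are not known exactly. Their poses are not given: they have to be found in the camera images.
- cell_mid (a point): centre (half-way up) of the loose square optical cell: body 24 x 24 mm in plan, 72 mm tall, with a round black stopper (18 mm wide, 10 mm high) on top, 82 mm in all; about 80 g; upright on the bench. z is up. The two clear glass faces are square to its x axis (+x, -x); the two white, vertically ribbed faces are square to its y axis (+y, -y)
- cell_grip (a point): where to grip the cell: on its axis, 55 mm above its foot, same axes. Close the fingers along the cell's y, on the ribbed faces; they may not press on the clear faces. Gripped here the fingers stay clear of the holder's top when the cell is home
- cell_foot (a point): centre of the underside of the cell, same axes. The foot's edge has a 1.2 mm chamfer. The cell is glass: all its contact forces on the meter together (push, nose's grip, rubbing) must stay under 60 N, so push with 25 N at most and touch down slowly, about 10 mm/s
- meter: density meter's optical bench, fixed: grey base plate 204 x 90 x 12 mm with a lamp and a detector housing at its ends (each 34 mm long, 70 mm wide, top 52 mm up, inner faces 66 mm either side of the middle). Origin: centre of its underside, on the bench top; x is the light path, from housing to housing; y across it; z up. Between the housings a dark steel cell holder is clamped on a rail
- rail_mid (a point): point at x = 0, y = 0 of the meter (same axes), level with the flat top of the cell holder (42 mm up). The holder is 88 mm long (x) and 46 mm wide (y). In the middle of its top is one square well, 25.5 x 25.5 mm, sides along x and y. The well's centre is at y = 0 but anywhere from 16 mm to -16 mm along x: this is not measured and must be felt or seen. The holder does not shift under 50 N
- rail_low (a point): lowest place of the well's centre along the light path: 16 mm from rail_mid toward the meter's -x, level with the holder's top
- rail_high (a point): highest place of the well's centre along the light path: 16 mm from rail_mid toward the meter's +x, level with the holder's top
- floor_mid (a point): level of the well's floor (18 mm above the bench top, 24 mm below the holder's top), under rail_mid. A sprung nose in the well's +y wall, about 10 mm below the mouth, grips the cell with about 5 N: the cell does not drop in by its weight, needs a push of about 4 to 12 N, and stays where it is left. Fully home, its foot stands on the floor
- glass_beaker: small glass beaker, 46 mm wide, 59 mm high: a bystander; origin centre of its underside
- objective_case: clear round case with a black lid, 38 mm wide, 62 mm high: a bystander; origin centre of its underside
- dropper_bottle: white dropper bottle with a pointed cap, 33 mm wide, 93 mm high: a bystander; origin centre of its underside

How it is judged:
By the outcome, as a careful person would: the job done as asked, in the order asked, and still so for the second after the job is handed in, with the robot touching nothing.
It also fails if it takes over 69 s, if anything falls off the work surface, if the arm or the gripper's body presses on something with over 40 N, if the wrist force passes 120 N, or if a joint passes its speed limit or range.

## Working session

There is one attempt and no reset: what is moved stays moved. The work goes in short steps, Python scripts to look and compute and a tool call to move; the robot and the scene stay as the last step left them, time stands still between calls to the robot, and variables do not carry over. Pictures are saved under pics/ and viewed, at most 10 in all, crops included, and the job is handed in when it is done.

Besides the shell and the picture viewer there is one more tool, called by a JSON object that holds its "method" and its "body". apply_moves: Moves the arm, as the interface text tells. Its arguments: {"type":"object","properties":{"targets":{"type":"array","items":{"type":"object","properties":{"travel":{"type":"array","items":{"type":"number"}},"roll":{"type":"number"},"jaw":{"type":"number"}}}}},"required":["targets"]}

```bash
mkdir -p pics; python3 - <<'E'
from plant import ctrl
import cv2
for n in("scene","top"):
    cv2.imwrite(f"pics/{n}0.png",ctrl.snapshot(n)[:,:,::-1]); c=ctrl.calibration(n); print(n,c)
o=ctrl.get_obs();print(o)
E
```

```text
scene {'K': array([[563.54505468,   0.        , 309.84746722],
       [  0.        , 563.54505468, 231.94509204],
       [  0.        ,   0.        ,   1.        ]]), 'dist_coeffs': array([-0.02076222,  0.        ,  0.        ,  0.        ,  0.        ]), 'extrinsics': array([[-0.92398294, -0.28754561,  0.25213698,  0.26004268],
       [-0.38206882,  0.72285774, -0.57576046,  0.75212027],
       [-0.01670178, -0.62832652, -0.77777042,  0.88198285],
       [ 0.        ,  0.        ,  0.        ,  1.        ]])}
top {'K': array([[594.20405348,   0.        , 311.8257945 ],
       [  0.        , 594.20405348, 243.37105306],
       [  0.        ,   0.        ,   1.        ]]), 'dist_coeffs': array([-0.15825343,  0.        ,  0.        ,  0.        ,  0.        ]), 'extrinsics': array([[-0.00583284, -0.98151634,  0.19128945,  0.31869237],
       [-0.9998335 ,  0.00903184,  0.0158557 ,  0.13567469],
       [-0.01729032, -0.19116511, -0.9814056 ,  1.11583345],
       [ 0.        ,  0.        ,  0.        ,  1.        ]])}
{'clock': 0.1, 'joint_pos': array([-6.08424907e+01,  2.05871844e+01,  6.39397654e-01, -1.70192675e-02,
       -7.01370058e+01, -1.65065515e+01]), 'qvel': array([-0.01029442,  0.02305428,  0.10926479,  0.0199099 , -0.08515329,
        0.05233677]), 'tau': array([-1.41300388e-03, -5.84161699e+01,  2.93752366e+01,  7.01535612e+00,
        1.02487591e-02, -6.43616454e-05]), 'tool_pos': array([ 0.14769812, -0.65818434,  0.22102315]), 'orientation': array([ 1.79914156e+02, -8.75306026e-03, -1.67354830e+02]), 'force': array([-0.64979375,  0.642867  , -0.08095724]), 'moment': array([-0.05016949,  0.02908856,  0.00875088]), 'gripper_force': 0.0, 'opening': 0.0877591194862128}
```

View pics/scene0.png

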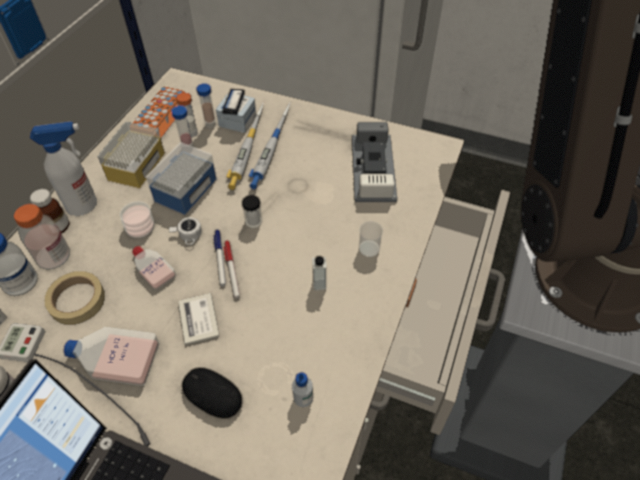

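View pics/top0.png

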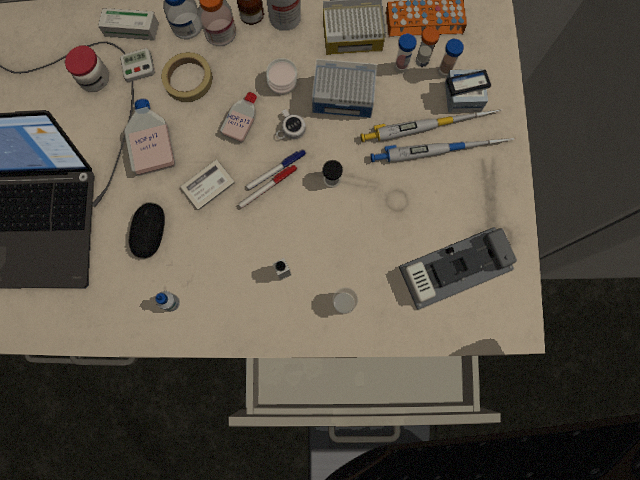

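The scene view shows the cell near (319,272) and the meter near (375,165). In the top view the cell is near (281,268), the meter near (457,267), with a dark well around (456,266). I'll zoom in on the cell and the meter.

```bash
cat > h.py <<'E'
from plant import ctrl
import numpy as np, cv2
def ray(n,uv):
    c=ctrl.calibration(n); p=cv2.undistortPoints(np.array(uv,float).reshape(-1,1,2),c["K"],c["dist_coeffs"]).reshape(-1,2)
    E=c["extrinsics"]; return E[:3,3], np.c_[p,np.ones(len(p))]@E[:3,:3].T
def onplane(n,uv,z):
    o,d=ray(n,uv); return o+d*((z-o[2])/d[:,2])[:,None]
def project(n,P):
    c=ctrl.calibration(n);E=np.linalg.inv(c["extrinsics"])
    return cv2.projectPoints(np.array(P,float).reshape(-1,1,3),cv2.Rodrigues(E[:3,:3])[0],E[:3,3],c["K"],c["dist_coeffs"])[0].reshape(-1,2)
E
python3 - <<'E'
import cv2,numpy as np
t=cv2.imread("pics/top0.png");s=cv2.imread("pics/scene0.png")
f=lambda im,x,y,w,h,k:cv2.resize(im[y:y+h,x:x+w],None,fx=k,fy=k,interpolation=cv2.INTER_CUBIC)
a=f(t,395,220,130,95,6); b=f(t,255,250,50,40,8); c=f(s,295,245,50,60,7)
cv2.imwrite("pics/m1.png",a)
h=max(b.shape[0],c.shape[0]);o=np.zeros((h,b.shape[1]+c.shape[1],3),np.uint8);o[:b.shape[0],:b.shape[1]]=b;o[:c.shape[0],b.shape[1]:]=c
cv2.imwrite("pics/c1.png",o)
E
```

```text
(no output)
```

View pics/m1.png

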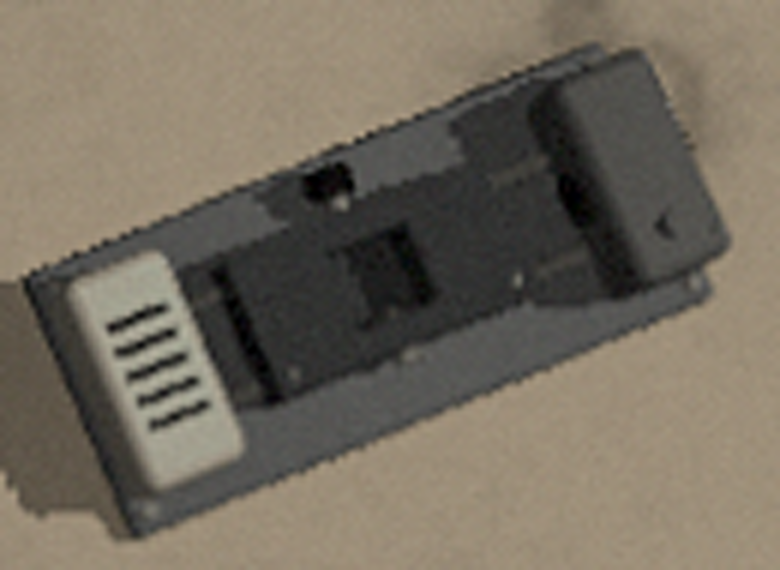

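View pics/c1.png

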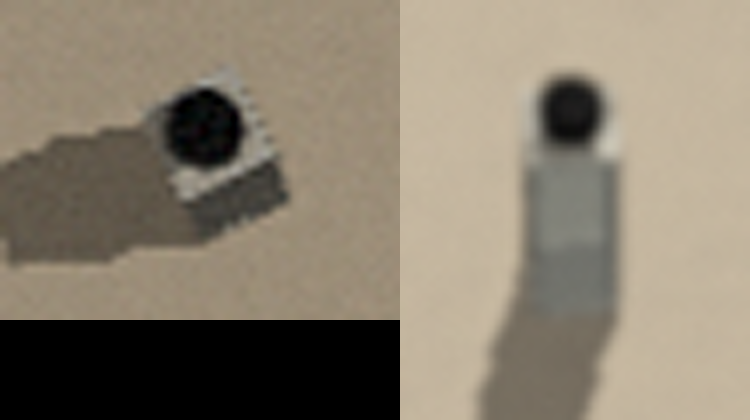

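```bash
python3 - <<'E'
import cv2,numpy as np
from h import *
A=np.mean([ctrl.snapshot("top").astype(float) for _ in range(8)],0)
S=np.mean([ctrl.snapshot("scene").astype(float) for _ in range(8)],0)
np.save("A.npy",A);np.save("S.npy",S)
print("scene lum"); print(S[258:294,310:327].mean(2).astype(int))
print("sc colours",S[270:276,315:323].mean((0,1)),S[282:288,315:323].mean((0,1)))
print("top lum"); print(A[256:282,271:294].mean(2).astype(int))
print("top side",A[273:277,282:288].mean((0,1)))
f=lambda im,x,y,w,h,k:cv2.resize(np.clip((im[y:y+h,x:x+w]-20)*1.4,0,255).astype(np.uint8),None,fx=k,fy=k,interpolation=cv2.INTER_NEAREST)
a=f(A,268,252,30,32,13);b=f(S,305,252,28,46,9)
o=np.zeros((420,a.shape[1]+b.shape[1],3),np.uint8);o[:a.shape[0],:a.shape[1]]=a;o[:b.shape[0],a.shape[1]:]=b
cv2.imwrite("pics/c2.png",o[:,:,::-1])
# geometry
P=lambda pts,k,x,y:np.array(pts)/k+[x,y]-(0.5-0.5/k)
m=P([(232,66),(150,115),(185,203),(280,155)],8,255,250)
print("cell top corners",onplane("top",m,0.072))
print("stopper",onplane("top",P([(203,127)],8,255,250),0.082),onplane("scene",P([(570-400,110)],7,295,245),0.082))
print("well tl,tr,br,bl",onplane("top",P([(345,252),(405,225),(438,298),(368,328)],6,395,220),0.042))
print("base BL,TL,BR?",onplane("top",P([(135,537),(28,275),(712,290),(602,42)],6,395,220),0.012))
print("holder",onplane("top",P([(272,403),(215,262),(525,290)],6,395,220),0.042))
E
```

```text
scene lum
[[178 179 182 176 146  97  51  27  24  25  27  31  53 103 149 171 177]
 [179 178 177 169 133  76  33  23  26  28  28  27  38  82 134 162 173]
 [179 177 174 166 128  69  27  22  28  29  31  28  32  72 124 156 172]
 [179 177 174 166 129  72  28  22  26  28  28  25  29  72 126 160 174]
 [179 177 173 168 135  78  30  17  21  23  22  18  32  83 140 171 179]
 [180 176 172 167 138  83  35  14  13  13  13  17  48 104 156 180 183]
 [180 175 168 161 136  91  52  30  20  20  22  36  79 134 173 187 184]
 [179 173 161 151 132 103  78  62  54  51  55  67 106 156 186 192 184]
 [179 172 157 149 136 117 102  94  90  91  92  97 122 161 183 186 179]
 [178 171 154 149 142 127 116 113 113 115 116 116 126 147 160 163 164]
 [177 169 150 137 134 127 121 118 119 121 123 122 124 128 128 133 149]
 [178 169 143 121 118 121 122 121 121 122 124 123 124 120 112 117 144]
 [178 169 140 113 111 119 124 125 125 125 125 125 125 120 109 114 144]
 [179 169 138 111 110 119 125 126 126 126 126 126 126 121 109 114 143]
 [180 169 138 111 110 119 125 126 126 126 126 126 126 121 109 114 144]
 [180 170 141 114 112 121
[... 4152 characters left out ...]
rs [[0.49636902 0.20311474 0.072     ]
 [0.48545371 0.22137683 0.072     ]
 [0.46562095 0.21347866 0.072     ]
 [0.4762249  0.19237916 0.072     ]]
stopper [[0.481086   0.20883185 0.082     ]] [[0.48028705 0.21311092 0.082     ]]
well tl,tr,br,bl [[ 0.49149062 -0.10482213  0.042     ]
 [ 0.49968514 -0.12395171  0.042     ]
 [ 0.47689415 -0.13306338  0.042     ]
 [ 0.46789503 -0.11082195  0.042     ]]
base BL,TL,BR? [[ 0.40752239 -0.0415674   0.012     ]
 [ 0.49007796 -0.01073459  0.012     ]
 [ 0.482738   -0.2295055   0.012     ]
 [ 0.56349464 -0.19882125  0.012     ]]
holder [[ 0.44524904 -0.08013971  0.042     ]
 [ 0.4888305  -0.06440535  0.042     ]
 [ 0.47903822 -0.16042709  0.042     ]]
```

View pics/c2.png

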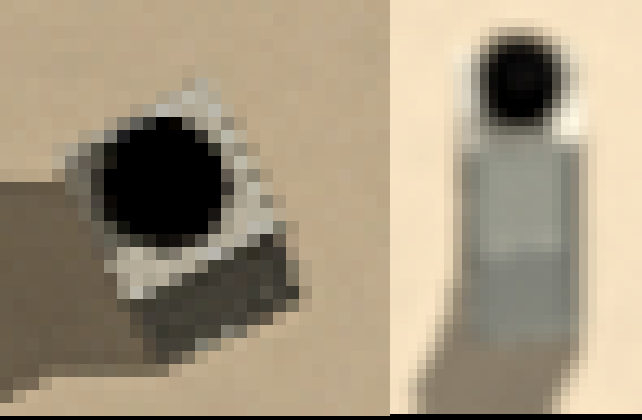

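c2 shows the face toward the scene camera, (465..580, 140..340), as a framed pane with a liquid line half-way up. So that side is clear and the ribbed faces lie roughly along world (0.89, 0.45). Next I'll plan the approach.

```bash
cat >> h.py <<'E'
def plan(goal,yaw_change,n,vias=()):
    """rows for n steps from commanded now to goal xyz (m), tool pointing down"""
    o=ctrl.get_obs();p=o["tool_pos"];yaw=o["orientation"][2]
    W=np.vstack([p,*vias,goal]);s=np.r_[0,np.cumsum(np.linalg.norm(np.diff(W,axis=0),axis=1))]
    q=np.stack([np.interp(np.linspace(0,s[-1],n+1),s,W[:,i]) for i in range(3)],1)
    for i in range(n):
        a=np.radians(yaw+yaw_change*i/n);d=(q[i+1]-q[i])*1000
        print([round(v,1) for v in(d[0]*np.cos(a)+d[1]*np.sin(a),d[0]*np.sin(a)-d[1]*np.cos(a),-d[2])],"roll",round(-yaw_change/n,2))
E
python3 - <<'E'
from h import *
A=np.load("A.npy").astype(np.float32)
c=np.array([.486,-.1202]);a=np.radians(-68.6);d=np.array([np.cos(a),np.sin(a)]);e=np.array([-d[1],d[0]])
def prof(us,vs):
    g=np.array([[np.r_[c+d*u+e*v,.042] for u in us] for v in vs]);uv=project("top",g).astype(np.float32).reshape(len(vs),len(us),2)
    return cv2.remap(A.mean(2),uv[...,0],uv[...,1],cv2.INTER_LINEAR)
us=np.arange(-60,62,2)/1e3
print("along");p=prof(us,np.arange(-8,9,2)/1e3).mean(0);print({int(round(u*1e3)):int(x) for u,x in zip(us,p)})
vs=np.arange(-34,36,2)/1e3
print("across");p=prof(np.arange(-8,4,2)/1e3,vs).mean(1);print({int(round(u*1e3)):int(x) for u,x in zip(vs,p)})
plan([.4807,.211,.16],-75.8,20,[[.45,-.30,.2]])
E
```

```text
along
{-60: 49, -58: 51, -56: 47, -54: 29, -52: 9, -50: 12, -48: 35, -46: 48, -44: 48, -42: 48, -40: 48, -38: 48, -36: 49, -34: 48, -32: 48, -30: 48, -28: 48, -26: 48, -24: 48, -22: 48, -20: 48, -18: 48, -16: 49, -14: 48, -12: 34, -10: 27, -8: 28, -6: 28, -4: 28, -2: 28, 0: 28, 2: 22, 4: 13, 6: 14, 8: 22, 10: 41, 12: 49, 14: 49, 16: 49, 18: 48, 20: 49, 22: 49, 24: 49, 26: 49, 28: 49, 30: 49, 32: 49, 34: 49, 36: 49, 38: 49, 40: 49, 42: 50, 44: 50, 46: 50, 48: 50, 50: 50, 52: 50, 54: 49, 56: 46, 58: 21, 60: 7}
across
{-34: 86, -32: 86, -30: 84, -28: 86, -26: 88, -24: 64, -22: 47, -20: 48, -18: 49, -16: 48, -14: 42, -12: 37, -10: 29, -8: 27, -6: 26, -4: 27, -2: 27, 0: 27, 2: 27, 4: 28, 6: 27, 8: 27, 10: 24, 12: 29, 14: 46, 16: 49, 18: 48, 20: 48, 22: 49, 24: 65, 26: 80, 28: 53, 30: 36, 32: 35, 34: 31}
[np.float64(-39.1), np.float64(29.7), np.float64(2.3)] roll 3.79
[np.float64(-37.0), np.float64(32.2), np.float64(2.3)] roll 3.79
[np.float64(-34.8), np.float64(34.6), np.float64(2.3)] roll 3.79
[np.float64(-32.5), np.float64(36.8), np.float64(2.3)] roll 3.79
[np.float64(-30.0), np.float64
[... 298 characters left out ...]
.float64(-1.9), np.float64(46.5), np.float64(3.0)] roll 3.79
[np.float64(18.2), np.float64(45.5), np.float64(3.8)] roll 3.79
[np.float64(21.2), np.float64(44.2), np.float64(3.8)] roll 3.79
[np.float64(24.0), np.float64(42.7), np.float64(3.8)] roll 3.79
[np.float64(26.8), np.float64(41.0), np.float64(3.8)] roll 3.79
[np.float64(29.5), np.float64(39.1), np.float64(3.8)] roll 3.79
[np.float64(32.0), np.float64(37.1), np.float64(3.8)] roll 3.79
[np.float64(34.4), np.float64(34.9), np.float64(3.8)] roll 3.79
[np.float64(36.6), np.float64(32.6), np.float64(3.8)] roll 3.79
[np.float64(38.7), np.float64(30.1), np.float64(3.8)] roll 3.79
[np.float64(40.6), np.float64(27.5), np.float64(3.8)] roll 3.79
```

{"method": "apply_moves", "body": {"targets": [{"travel": [-39.1, 29.7, 2.3], "roll": 3.79, "jaw": 87}, {"travel": [-37, 32.2, 2.3], "roll": 3.79, "jaw": 87}, {"travel": [-34.8, 34.6, 2.3], "roll": 3.79, "jaw": 87}, {"travel": [-32.5, 36.8, 2.3], "roll": 3.79, "jaw": 87}, {"travel": [-30, 38.9, 2.3], "roll": 3.79, "jaw": 87}, {"travel": [-27.3, 40.8, 2.3], "roll": 3.79, "jaw": 87}, {"travel": [-24.6, 42.5, 2.3], "roll": 3.79, "jaw": 87}, {"travel": [-21.7, 44, 2.3], "roll": 3.79, "jaw": 87}, {"travel": [-18.8, 45.4, 2.3], "roll": 3.79, "jaw": 87}, {"travel": [-1.9, 46.5, 3], "roll": 3.79, "jaw": 87}]}}

```text
clock: 1.9
tool_pos: [0.4534, -0.2767, 0.1983]
orientation: [-180.0, 0.1, 154.6]
force: [0.9, -0.7, 0.3]
opening: 0.0869
gripper_force: 0.0
```

{"method": "apply_moves", "body": {"targets": [{"travel": [18.2, 45.5, 3.8], "roll": 3.79, "jaw": 87}, {"travel": [21.2, 44.2, 3.8], "roll": 3.79, "jaw": 87}, {"travel": [24, 42.7, 3.8], "roll": 3.79, "jaw": 87}, {"travel": [26.8, 41, 3.8], "roll": 3.79, "jaw": 87}, {"travel": [29.5, 39.1, 3.8], "roll": 3.79, "jaw": 87}, {"travel": [32, 37.1, 3.8], "roll": 3.79, "jaw": 87}, {"travel": [34.4, 34.9, 3.8], "roll": 3.79, "jaw": 87}, {"travel": [36.6, 32.6, 3.8], "roll": 3.79, "jaw": 87}, {"travel": [38.7, 30.1, 3.8], "roll": 3.79, "jaw": 87}, {"travel": [40.6, 27.5, 3.8], "roll": 3.79, "jaw": 87}]}}

```text
clock: 2.9
tool_pos: [0.5128, 0.1496, 0.1555]
orientation: [179.3, -8.0, 123.0]
force: [-0.4, 0.0, 0.2]
opening: 0.0872
gripper_force: 0.0
```

{"method": "apply_moves", "body": {"targets": [{"travel": [0, 0, 0], "roll": 0, "jaw": 87}, {"travel": [0, 0, 0], "roll": 0, "jaw": 87}, {"travel": [0, 0, 0], "roll": 0, "jaw": 87}]}}

```text
clock: 3.2
tool_pos: [0.5118, 0.1469, 0.1555]
orientation: [179.3, -7.8, 123.0]
force: [-0.8, -0.4, 0.7]
opening: 0.0871
gripper_force: 0.0
```

```bash
python3 - <<'E'
from h import *
o=ctrl.get_obs();print(np.round(o["joint_pos"],1),np.round(o["qvel"],2),o["orientation"],o["tool_pos"],np.round(o["tau"],1))
E
```

```text
[  30.9   11.7  -17.6   -9.   -60.6 -173.6] [-0.11 -0.67 -0.15 -0.    0.02 -0.1 ] [179.33808951  -7.82502084 122.9631088 ] [0.51183132 0.14687467 0.1554795 ] [  0.2 -42.5  26.8   5.9  -0.   -0. ]
```

{"method": "apply_moves", "body": {"targets": [{"travel": [0, 0, 0], "roll": -8, "jaw": 87}, {"travel": [0, 0, 0], "roll": -8, "jaw": 87}, {"travel": [0, 0, 0], "roll": -8, "jaw": 87}, {"travel": [0, 0, 0], "roll": 0, "jaw": 87}]}}

```text
clock: 3.6
tool_pos: [0.5119, 0.1469, 0.156]
orientation: [176.1, -6.9, 147.3]
force: [-0.1, 0.7, -0.4]
opening: 0.0869
gripper_force: 0.0
```

```bash
python3 - <<'E'
from h import *
o=ctrl.get_obs();print(np.round(o["joint_pos"],1),np.round(o["qvel"],2),o["orientation"],o["tool_pos"],np.round(o["tau"],1))
E
```

```text
[  30.9   11.7  -17.6   -9.   -60.6 -149.5] [ 0.03  0.23  0.2  -0.11 -0.04 -9.59] [176.12497104  -6.85003816 147.26156245] [0.51185845 0.146896   0.15597261] [  0.  -43.   26.6   5.9  -0.1   2.1]
```

I rolled the wrong way: j6 hit its lower stop, which left a j4 tilt of about 8°. I'll unwind it by rolling gently against the upper stop.

{"method": "apply_moves", "body": {"targets": [{"travel": [0, 0, 0], "roll": -8.5, "jaw": 87}, {"travel": [0, 0, 0], "roll": -8.5, "jaw": 87}, {"travel": [0, 0, 0], "roll": -8.5, "jaw": 87}, {"travel": [0, 0, 0], "roll": -8.5, "jaw": 87}, {"travel": [0, 0, 0], "roll": -8.5, "jaw": 87}, {"travel": [0, 0, 0], "roll": -8.5, "jaw": 87}, {"travel": [0, 0, 0], "roll": -8.5, "jaw": 87}, {"travel": [0, 0, 0], "roll": -8.5, "jaw": 87}, {"travel": [0, 0, 0], "roll": -8.5, "jaw": 87}, {"travel": [0, 0, 0], "roll": -8.5, "jaw": 87}]}}

```text
clock: 4.6
tool_pos: [0.512, 0.1471, 0.1558]
orientation: [172.8, 3.2, -128.2]
force: [0.6, -0.4, 0.6]
opening: 0.0872
gripper_force: 0.0
```

{"method": "apply_moves", "body": {"targets": [{"travel": [0, 0, 0], "roll": -8.5, "jaw": 87}, {"travel": [0, 0, 0], "roll": -8.5, "jaw": 87}, {"travel": [0, 0, 0], "roll": -8.5, "jaw": 87}, {"travel": [0, 0, 0], "roll": -8.5, "jaw": 87}, {"travel": [0, 0, 0], "roll": -8.5, "jaw": 87}, {"travel": [0, 0, 0], "roll": -8.5, "jaw": 87}, {"travel": [0, 0, 0], "roll": -8.5, "jaw": 87}, {"travel": [0, 0, 0], "roll": -8.5, "jaw": 87}, {"travel": [0, 0, 0], "roll": -8.5, "jaw": 87}, {"travel": [0, 0, 0], "roll": -8.5, "jaw": 87}]}}

```text
clock: 5.6
tool_pos: [0.512, 0.1471, 0.1558]
orientation: [-177.4, 7.4, -42.8]
force: [0.2, 0.2, 0.4]
opening: 0.0867
gripper_force: 0.0
```

{"method": "apply_moves", "body": {"targets": [{"travel": [0, 0, 0], "roll": -8.5, "jaw": 87}, {"travel": [0, 0, 0], "roll": -8.5, "jaw": 87}, {"travel": [0, 0, 0], "roll": -8.5, "jaw": 87}, {"travel": [0, 0, 0], "roll": -8.5, "jaw": 87}, {"travel": [0, 0, 0], "roll": -8.5, "jaw": 87}, {"travel": [0, 0, 0], "roll": -8.5, "jaw": 87}, {"travel": [0, 0, 0], "roll": -8.5, "jaw": 87}, {"travel": [0, 0, 0], "roll": -8.5, "jaw": 87}, {"travel": [0, 0, 0], "roll": -8.5, "jaw": 87}, {"travel": [0, 0, 0], "roll": -8.5, "jaw": 87}]}}

```text
clock: 6.6
tool_pos: [0.512, 0.1471, 0.1558]
orientation: [-172.4, -1.9, 41.9]
force: [-0.1, -0.2, -0.5]
opening: 0.0869
gripper_force: 0.0
```

{"method": "apply_moves", "body": {"targets": [{"travel": [0, 0, 0], "roll": -8.5, "jaw": 87}, {"travel": [0, 0, 0], "roll": -8.5, "jaw": 87}, {"travel": [0, 0, 0], "roll": -8.5, "jaw": 87}, {"travel": [0, 0, 0], "roll": -8.5, "jaw": 87}, {"travel": [0, 0, 0], "roll": -8.5, "jaw": 87}, {"travel": [0, 0, 0], "roll": -8.5, "jaw": 87}, {"travel": [0, 0, 0], "roll": -8.5, "jaw": 87}, {"travel": [0, 0, 0], "roll": -8.5, "jaw": 87}]}}

```text
clock: 7.4
tool_pos: [0.512, 0.1471, 0.1558]
orientation: [-178.9, -7.8, 109.9]
force: [-0.4, 0.4, -0.2]
opening: 0.087
gripper_force: 0.0
```

```bash
cat >q.py <<'E'
from h import *
o=ctrl.get_obs();print(o["clock"],np.round(o["joint_pos"],1),np.round(o["orientation"],2),np.round(o["tool_pos"],4))
E
python3 q.py
```

```text
7.4 [ 30.9  11.7 -17.6  -9.  -60.6 173.5] [-178.93   -7.8   109.91] [0.512  0.1471 0.1558]
```

Now at the upper stop; small pushes past it.

{"method": "apply_moves", "body": {"targets": [{"travel": [0, 0, 0], "roll": -4, "jaw": 87}, {"travel": [0, 0, 0], "roll": 0, "jaw": 87}]}}

```text
clock: 7.6
tool_pos: [0.5059, 0.1573, 0.158]
orientation: [-179.5, -6.6, 112.8]
force: [-0.4, -0.3, -0.3]
opening: 0.087
gripper_force: 0.0
```

```bash
python3 q.py
```

```text
7.6 [ 33.3  10.9 -18.7  -7.6 -59.9 173.4] [-179.51   -6.62  112.8 ] [0.5059 0.1573 0.158 ]
```

{"method": "apply_moves", "body": {"targets": [{"travel": [0, 0, 0], "roll": -4, "jaw": 87}, {"travel": [0, 0, 0], "roll": -4, "jaw": 87}, {"travel": [0, 0, 0], "roll": -4, "jaw": 87}, {"travel": [0, 0, 0], "roll": -4, "jaw": 87}, {"travel": [0, 0, 0], "roll": 0, "jaw": 87}]}}

```text
clock: 8.1
tool_pos: [0.4775, 0.1932, 0.1621]
orientation: [178.8, -1.6, 125.2]
force: [0.2, -0.2, 0.4]
opening: 0.0868
gripper_force: 0.0
```

```bash
python3 q.py
```

```text
8.1 [ 42.7   7.9 -24.1  -1.7 -56.7 173.4] [178.83  -1.62 125.23] [0.4775 0.1932 0.1621]
```

```bash
python3 - <<'E'
from h import *
from scipy.spatial.transform import Rotation as R
for e in([-178.93,-7.8,109.91],[-179.51,-6.62,112.8],ctrl.get_obs()["orientation"]):
    z=R.from_euler("xyz",e,degrees=True).as_matrix()[:,2]; t=np.cross([0,0,-1],z); print(z,np.degrees(np.linalg.norm(t)),np.degrees(np.arctan2(t[1],t[0])))
E
```

```text
[-0.06376679  0.12122214 -0.99057508] 7.847850762419427 27.745831456477884
[-0.05255645  0.10295805 -0.99329626] 6.623189273183667 27.042708738869653
[ 4.15998859e-04  3.48931684e-02 -9.99390961e-01] 1.9993733602732513 -0.6830520368242237
```

```bash
python3 - <<'E'
from h import *
plan([.514,-.030,.165],-53,7)
E
```

```text
[np.float64(-29.0), np.float64(-14.1), np.float64(-0.4)] roll 7.57
[np.float64(-30.7), np.float64(-10.2), np.float64(-0.4)] roll 7.57
[np.float64(-31.7), np.float64(-6.1), np.float64(-0.4)] roll 7.57
[np.float64(-32.3), np.float64(-1.8), np.float64(-0.4)] roll 7.57
[np.float64(-32.2), np.float64(2.4), np.float64(-0.4)] roll 7.57
[np.float64(-31.6), np.float64(6.7), np.float64(-0.4)] roll 7.57
[np.float64(-30.5), np.float64(10.8), np.float64(-0.4)] roll 7.57
```

{"method": "apply_moves", "body": {"targets": [{"travel": [-29, -14.1, -0.4], "roll": 7.57, "jaw": 87}, {"travel": [-30.7, -10.2, -0.4], "roll": 7.57, "jaw": 87}, {"travel": [-31.7, -6.1, -0.4], "roll": 7.57, "jaw": 87}, {"travel": [-32.3, -1.8, -0.4], "roll": 7.57, "jaw": 87}, {"travel": [-32.2, 2.4, -0.4], "roll": 7.57, "jaw": 87}, {"travel": [-31.6, 6.7, -0.4], "roll": 7.57, "jaw": 87}, {"travel": [-30.5, 10.8, -0.4], "roll": 7.57, "jaw": 87}, {"travel": [0, 0, 0], "roll": 0, "jaw": 87}]}}

```text
clock: 8.9
tool_pos: [0.515, -0.0337, 0.1566]
orientation: [-179.3, -1.9, 71.6]
force: [-0.6, 1.4, -1.1]
opening: 0.0872
gripper_force: 0.0
```

```bash
cat >>q.py <<'E'
from scipy.spatial.transform import Rotation as R
z=R.from_euler("xyz",o["orientation"],degrees=True).as_matrix()[:,2]; t=np.cross([0,0,-1],z); print("tilt",np.degrees(np.linalg.norm(t)),"about",np.degrees(np.arctan2(t[1],t[0])))
E
python3 q.py
```

```text
8.9 [ 16.5   8.9 -23.4  -2.3 -57.2 146.3] [-179.34   -1.89   71.59] [ 0.515  -0.0337  0.1566]
tilt 1.9982045053521225 about 0.9022507171853611
```

{"method": "apply_moves", "body": {"targets": [{"travel": [0, 0, 0], "roll": -8.5, "jaw": 87}, {"travel": [0, 0, 0], "roll": -8.5, "jaw": 87}, {"travel": [0, 0, 0], "roll": -8.5, "jaw": 87}, {"travel": [0, 0, 0], "roll": -3.5, "jaw": 87}, {"travel": [0, 0, 0], "roll": -3, "jaw": 87}, {"travel": [0, 0, 0], "roll": 0, "jaw": 87}, {"travel": [0, 0, 0], "roll": 0, "jaw": 87}]}}

```text
clock: 9.6
tool_pos: [0.5104, -0.017, 0.1571]
orientation: [179.4, -0.4, 103.1]
force: [-0.3, -0.2, 0.8]
opening: 0.0868
gripper_force: 0.0
```

```bash
python3 q.py
```

```text
9.6 [ 19.9   7.9 -25.3  -0.4 -56.2 173.5] [179.38  -0.44 103.08] [ 0.5104 -0.017   0.1571]
tilt 0.7577736747412617 about -41.23532715481889
```

```bash
python3 - <<'E'
from h import *
plan([.371,-.352,.160],-52,8)
E
```

```text
[np.float64(-36.9), np.float64(-26.4), np.float64(-0.4)] roll 6.5
[np.float64(-39.6), np.float64(-22.1), np.float64(-0.4)] roll 6.5
[np.float64(-41.9), np.float64(-17.5), np.float64(-0.4)] roll 6.5
[np.float64(-43.6), np.float64(-12.6), np.float64(-0.4)] roll 6.5
[np.float64(-44.7), np.float64(-7.6), np.float64(-0.4)] roll 6.5
[np.float64(-45.3), np.float64(-2.5), np.float64(-0.4)] roll 6.5
[np.float64(-45.3), np.float64(2.6), np.float64(-0.4)] roll 6.5
[np.float64(-44.7), np.float64(7.7), np.float64(-0.4)] roll 6.5
```

{"method": "apply_moves", "body": {"targets": [{"travel": [-36.9, -26.4, -0.4], "roll": 6.5, "jaw": 87}, {"travel": [-39.6, -22.1, -0.4], "roll": 6.5, "jaw": 87}, {"travel": [-41.9, -17.5, -0.4], "roll": 6.5, "jaw": 87}, {"travel": [-43.6, -12.6, -0.4], "roll": 6.5, "jaw": 87}, {"travel": [-44.7, -7.6, -0.4], "roll": 6.5, "jaw": 87}, {"travel": [-45.3, -2.5, -0.4], "roll": 6.5, "jaw": 87}, {"travel": [-45.3, 2.6, -0.4], "roll": 6.5, "jaw": 87}, {"travel": [-44.7, 7.7, -0.4], "roll": 6.5, "jaw": 87}, {"travel": [0, 0, 0], "roll": 0, "jaw": 87}, {"travel": [0, 0, 0], "roll": 0, "jaw": 87}]}}

```text
clock: 10.6
tool_pos: [0.3709, -0.3538, 0.1555]
orientation: [180.0, -0.7, 50.9]
force: [0.3, 0.2, -0.4]
opening: 0.0867
gripper_force: 0.0
```

```bash
python3 q.py
```

```text
10.6 [-22.3   8.5 -24.6  -0.9 -56.7 163.7] [180.    -0.75  50.93] [ 0.3709 -0.3538  0.1555]
tilt 0.7481011055323433 about -39.369267195708346
```

{"method": "apply_moves", "body": {"targets": [{"travel": [0, 0, 0], "roll": -7.9, "jaw": 87}, {"travel": [0, 0, 0], "roll": -4.5, "jaw": 87}, {"travel": [0, 0, 0], "roll": 0, "jaw": 87}, {"travel": [0, 0, 0], "roll": 0, "jaw": 87}]}}

```text
clock: 11.0
tool_pos: [0.3747, -0.3454, 0.1559]
orientation: [179.7, 0.0, 63.1]
force: [-0.3, 0.0, -0.8]
opening: 0.087
gripper_force: 0.0
```

```bash
python3 q.py; python3 - <<'E'
from h import *
plan([.4807,.211,.14],-126,21,[[.46,-.18,.155]])
E
```

```text
11.0 [-2.050e+01  8.000e+00 -2.560e+01  1.000e-01 -5.620e+01  1.736e+02] [1.7971e+02 3.0000e-02 6.3100e+01] [ 0.3747 -0.3454  0.1559]
tilt 0.28744549143644016 about -123.01047133883613
[np.float64(27.5), np.float64(0.2), np.float64(0.1)] roll 6.0
[np.float64(27.4), np.float64(-2.7), np.float64(0.1)] roll 6.0
[np.float64(27.0), np.float64(-5.5), np.float64(0.1)] roll 6.0
[np.float64(26.2), np.float64(-8.3), np.float64(0.1)] roll 6.0
[np.float64(25.2), np.float64(-11.0), np.float64(0.1)] roll 6.0
[np.float64(23.9), np.float64(-13.6), np.float64(0.1)] roll 6.0
[np.float64(20.3), np.float64(-17.9), np.float64(0.3)] roll 6.0
[np.float64(11.2), np.float64(-25.1), np.float64(1.1)] roll 6.0
[np.float64(8.6), np.float64(-26.1), np.float64(1.1)] roll 6.0
[np.float64(5.8), np.float64(-26.9), np.float64(1.1)] roll 6.0
[np.float64(2.9), np.float64(-27.3), np.float64(1.1)] roll 6.0
[np.float64(0.1), np.float64(-27.5), np.float64(1.1)] roll 6.0
[np.float64(-2.8), np.float64(-27.4), np.float64(1.1)] roll 6.0
[np.float64(-5.7), np.float64(-26.9), np.float64(1.1)] roll 6.0
[np.float64(-8.4), np.float64(-26.2), np.float64(1.1)] roll 6.0
[np.float64(-11.1), np.float64(-25.1), np.float64(1.1)] roll 6.0
[np.float64(-13.7), np.float64(-23.8), np.float64(1.1)] roll 6.0
[np.float64(-16.1), np.float64(-22.3), np.float64(1.1)] roll 6.0
[np.float64(-18.4), np.float64(-20.5), np.float64(1.1)] roll 6.0
[np.float64(-20.4), np.float64(-18.4), np.float64(1.1)] roll 6.0
[np.float64(-22.2), np.float64(-16.2), np.float64(1.1)] roll 6.0
```

{"method": "apply_moves", "body": {"targets": [{"travel": [27.5, 0.2, 0.1], "roll": 6, "jaw": 87}, {"travel": [27.4, -2.7, 0.1], "roll": 6, "jaw": 87}, {"travel": [27, -5.5, 0.1], "roll": 6, "jaw": 87}, {"travel": [26.2, -8.3, 0.1], "roll": 6, "jaw": 87}, {"travel": [25.2, -11, 0.1], "roll": 6, "jaw": 87}, {"travel": [23.9, -13.6, 0.1], "roll": 6, "jaw": 87}, {"travel": [20.3, -17.9, 0.3], "roll": 6, "jaw": 87}, {"travel": [11.2, -25.1, 1.1], "roll": 6, "jaw": 87}, {"travel": [8.6, -26.1, 1.1], "roll": 6, "jaw": 87}, {"travel": [5.8, -26.9, 1.1], "roll": 6, "jaw": 87}]}}

```text
clock: 12.0
tool_pos: [0.4646, -0.0907, 0.1512]
orientation: [179.8, -0.2, 2.8]
force: [0.3, 0.1, 0.1]
opening: 0.0866
gripper_force: 0.0
```

{"method": "apply_moves", "body": {"targets": [{"travel": [2.9, -27.3, 1.1], "roll": 6, "jaw": 87}, {"travel": [0.1, -27.5, 1.1], "roll": 6, "jaw": 87}, {"travel": [-2.8, -27.4, 1.1], "roll": 6, "jaw": 87}, {"travel": [-5.7, -26.9, 1.1], "roll": 6, "jaw": 87}, {"travel": [-8.4, -26.2, 1.1], "roll": 6, "jaw": 87}, {"travel": [-11.1, -25.1, 1.1], "roll": 6, "jaw": 87}, {"travel": [-13.7, -23.8, 1.1], "roll": 6, "jaw": 87}, {"travel": [-16.1, -22.3, 1.1], "roll": 6, "jaw": 87}, {"travel": [-18.4, -20.5, 1.1], "roll": 6, "jaw": 87}, {"travel": [-20.4, -18.4, 1.1], "roll": 6, "jaw": 87}]}}

```text
clock: 13.0
tool_pos: [0.4792, 0.1839, 0.1395]
orientation: [-179.9, -0.2, -57.2]
force: [0.7, -0.3, 0.1]
opening: 0.0871
gripper_force: 0.0
```

{"method": "apply_moves", "body": {"targets": [{"travel": [-22.2, -16.2, 1.1], "roll": 6, "jaw": 87}, {"travel": [0, 0, 0], "roll": 0, "jaw": 87}, {"travel": [0, 0, 0], "roll": 0, "jaw": 87}]}}

```text
clock: 13.3
tool_pos: [0.4805, 0.2104, 0.1379]
orientation: [-179.9, -0.2, -62.8]
force: [-0.6, -0.4, -0.7]
opening: 0.087
gripper_force: 0.0
```

```bash
python3 q.py; python3 - <<'E'
from h import *
plan([.4807,.211,.058],0,3)
# stopper positions by centroid
for n,w,f in(("top",(268,296,252,276),"A"),("scene",(308,330,248,268),"S")):
    I=np.load(f+".npy").mean(2)[w[2]:w[3],w[0]:w[1]];y,x=np.nonzero(I<45);print(onplane(n,[[x.mean()+w[0],y.mean()+w[2]]],.081))
print("scene foot edge mid", onplane("scene",[[319,289.5]],0))
E
```

```text
13.3 [ 45.3  10.6 -25.1   0.3 -54.3 -18.3] [-179.92   -0.25  -62.85] [0.4805 0.2104 0.1379]
tilt 0.25913005849730725 about -134.7681264106479
[np.float64(-0.1), np.float64(-0.2), np.float64(26.6)] roll 0.0
[np.float64(-0.1), np.float64(-0.2), np.float64(26.6)] roll 0.0
[np.float64(-0.1), np.float64(-0.2), np.float64(26.6)] roll 0.0
[[0.48097853 0.20891739 0.081     ]]
[[0.48009705 0.21322328 0.081     ]]
scene foot edge mid [[ 4.77602974e-01  2.20010049e-01 -1.11022302e-16]]
```

{"method": "apply_moves", "body": {"targets": [{"travel": [-0.3, -0.6, 20], "roll": 0, "jaw": 87}, {"travel": [0, 0, 20], "roll": 0, "jaw": 87}, {"travel": [0, 0, 18], "roll": 0, "jaw": 70}, {"travel": [0, 0, 13], "roll": 0, "jaw": 60}, {"travel": [0, 0, 9], "roll": 0, "jaw": 50}, {"travel": [0, 0, 0], "roll": 0, "jaw": 40}, {"travel": [0, 0, 0], "roll": 0, "jaw": 36}, {"travel": [0, 0, 0], "roll": 0, "jaw": 32}]}}

```text
clock: 14.1
tool_pos: [0.482, 0.2103, 0.059]
orientation: [-179.8, -0.2, -63.0]
force: [0.3, 0.7, 0.7]
opening: 0.0444
gripper_force: 0.0
```

{"method": "apply_moves", "body": {"targets": [{"travel": [0, 0, 0], "roll": 0, "jaw": 28}, {"travel": [0, 0, 0], "roll": 0, "jaw": 25}, {"travel": [0, 0, 0], "roll": 0, "jaw": 22}, {"travel": [0, 0, 0], "roll": 0, "jaw": 18}, {"travel": [0, 0, 0], "roll": 0, "jaw": 15}, {"travel": [0, 0, 0], "roll": 0, "jaw": 10}]}}

```text
clock: 14.7
tool_pos: [0.4817, 0.2101, 0.0585]
orientation: [-179.9, -0.3, -63.0]
force: [-1.1, -0.9, 4.4]
opening: 0.0241
gripper_force: 29.9
```

```bash
python3 q.py; python3 - <<'E'
from h import *
t=ctrl.snapshot("top");s=ctrl.snapshot("scene")
f=lambda im,x,y,w,h,k:cv2.resize(im[y:y+h,x:x+w],None,fx=k,fy=k,interpolation=cv2.INTER_CUBIC)
cv2.imwrite("pics/g1.png",np.hstack([f(t,240,220,90,100,4),f(s,275,200,90,100,4)])[:,:,::-1])
E
```

```text
14.7 [ 45.2  16.2 -30.3   0.4 -43.5 -18.5] [-179.86   -0.25  -62.96] [0.4817 0.2101 0.0585]
tilt 0.28966965846282605 about -124.08811196265296
```

View pics/g1.png

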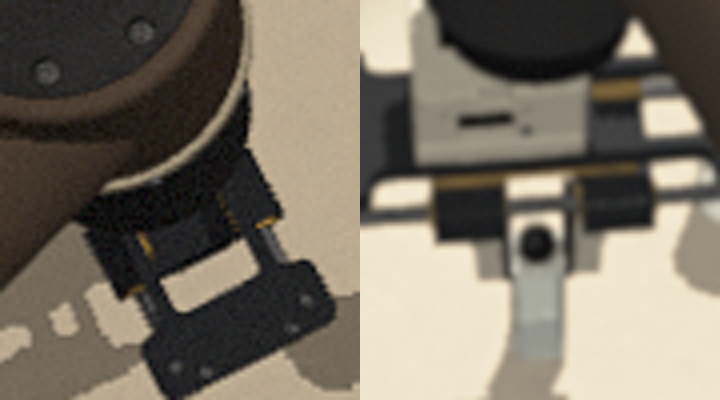

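Gripped at 24.1 mm. In the right half the clear pane (510–565, 240–360) faces the scene camera and the fingers are on the two sides, so the ribbed faces are held. Lifting and carrying.

```bash
python3 - <<'E'
from h import *
plan([.4817,.2101,.1335],0,3)
o=ctrl.get_obs()
o["tool_pos"][2]=.1335
import plant
ctrl_get=ctrl.get_obs
class C:
    get_obs=staticmethod(lambda:o)
import h; h.ctrl=C
print();h.plan([.486,-.118,.1335],-5.6,10)
E
```

```text
[np.float64(0.0), np.float64(-0.0), np.float64(-25.0)] roll 0.0
[np.float64(0.0), np.float64(-0.0), np.float64(-25.0)] roll 0.0
[np.float64(0.0), np.float64(-0.0), np.float64(-25.0)] roll 0.0

[np.float64(29.4), np.float64(14.5), np.float64(-0.0)] roll 0.56
[np.float64(29.6), np.float64(14.2), np.float64(-0.0)] roll 0.56
[np.float64(29.7), np.float64(14.0), np.float64(-0.0)] roll 0.56
[np.float64(29.8), np.float64(13.7), np.float64(-0.0)] roll 0.56
[np.float64(30.0), np.float64(13.4), np.float64(-0.0)] roll 0.56
[np.float64(30.1), np.float64(13.1), np.float64(-0.0)] roll 0.56
[np.float64(30.2), np.float64(12.8), np.float64(-0.0)] roll 0.56
[np.float64(30.3), np.float64(12.5), np.float64(-0.0)] roll 0.56
[np.float64(30.5), np.float64(12.2), np.float64(-0.0)] roll 0.56
[np.float64(30.6), np.float64(11.9), np.float64(-0.0)] roll 0.56
```

{"method": "apply_moves", "body": {"targets": [{"travel": [0, 0, -15], "roll": 0, "jaw": 10}, {"travel": [0, 0, -20], "roll": 0, "jaw": 10}, {"travel": [0, 0, -20], "roll": 0, "jaw": 10}, {"travel": [0, 0, -20], "roll": 0, "jaw": 10}, {"travel": [0, 0, 0], "roll": 0, "jaw": 10}]}}

```text
clock: 15.3
tool_pos: [0.4825, 0.2112, 0.1355]
orientation: [-179.6, -0.2, -62.9]
force: [1.1, 0.1, -1.3]
opening: 0.0234
gripper_force: 29.9
```

{"method": "apply_moves", "body": {"targets": [{"travel": [29.4, 14.5, 0], "roll": 0.56, "jaw": 10}, {"travel": [29.6, 14.2, 0], "roll": 0.56, "jaw": 10}, {"travel": [29.7, 14, 0], "roll": 0.56, "jaw": 10}, {"travel": [29.8, 13.7, 0], "roll": 0.56, "jaw": 10}, {"travel": [30, 13.4, 0], "roll": 0.56, "jaw": 10}, {"travel": [30.1, 13.1, 0], "roll": 0.56, "jaw": 10}, {"travel": [30.2, 12.8, 0], "roll": 0.56, "jaw": 10}, {"travel": [30.3, 12.5, 0], "roll": 0.56, "jaw": 10}, {"travel": [30.5, 12.2, 0], "roll": 0.56, "jaw": 10}, {"travel": [30.6, 11.9, 0], "roll": 0.56, "jaw": 10}]}}

```text
clock: 16.3
tool_pos: [0.4847, -0.1192, 0.1333]
orientation: [-179.9, -0.2, -68.6]
force: [0.7, 0.6, -0.8]
opening: 0.0237
gripper_force: 29.9
```

{"method": "apply_moves", "body": {"targets": [{"travel": [0, 0, 10], "roll": 0, "jaw": 10}, {"travel": [0, 0, 7], "roll": 0, "jaw": 10}, {"travel": [0, 0, 4], "roll": 0, "jaw": 10}, {"travel": [0, 0, 0], "roll": 0, "jaw": 10}, {"travel": [0, 0, 0], "roll": 0, "jaw": 10}]}}

```text
clock: 16.8
tool_pos: [0.4856, -0.1172, 0.1131]
orientation: [-179.9, -0.2, -68.5]
force: [-0.0, 0.3, -0.2]
opening: 0.0237
gripper_force: 29.9
```

```bash
python3 q.py; python3 - <<'E'
from h import *
print(ctrl.get_obs()["force"])
t=ctrl.snapshot("top");s=ctrl.snapshot("scene")
f=lambda im,x,y,w,h,k:cv2.resize(im[y:y+h,x:x+w],None,fx=k,fy=k,interpolation=cv2.INTER_CUBIC)
cv2.imwrite("pics/g2.png",np.hstack([f(t,395,220,130,110,3),f(s,335,110,70,110,5)[:330]])[:,:,::-1]) if 0 else cv2.imwrite("pics/g2.png",np.vstack([f(t,400,220,110,50,6)[:300],f(s,335,130,110,50,6)])[:,:,::-1])
E
```

```text
16.8 [  9.2   9.8 -29.9   0.3 -50.1  12.2] [-179.87   -0.24  -68.49] [ 0.4856 -0.1172  0.1131]
tilt 0.27080852821925155 about -129.97535687697314
[-0.02702512  0.25341226 -0.20177625]
```

View pics/g2.png

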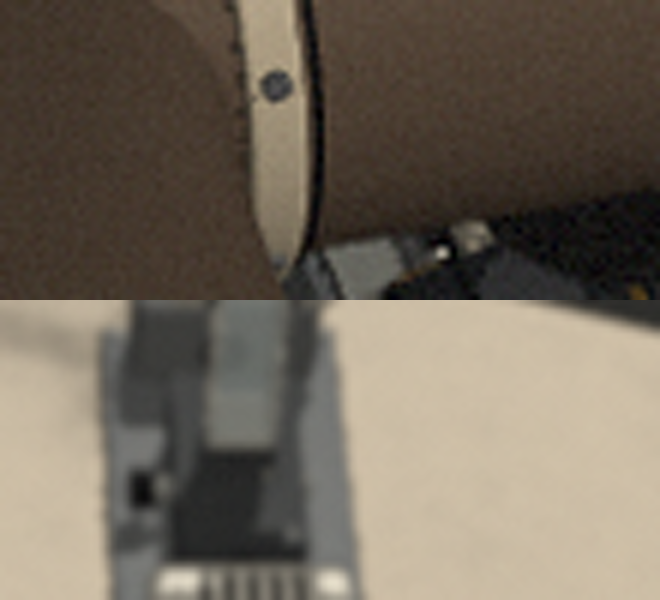

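```bash
python3 - <<'E'
from h import *
a=np.radians(-68.6);d=np.array([np.cos(a),np.sin(a)]);e=np.array([-d[1],d[0]]);c=np.array([.486,-.1202])
g=lambda p:(np.c_[(p[:,:2]-c)@d,(p[:,:2]-c)@e]*1e3).round(1)
o=ctrl.get_obs();print("tcp",g(o["tool_pos"][None]))
S=np.load("S.npy").mean(2); s=ctrl.snapshot("scene").mean(2)
print("foot edge L,M,R",g(onplane("scene",np.array([(205,447-300),(240,147),(275,147)])/6+[335-.42,130-.42],.0546)))
print("holder",g(onplane("scene",np.array([(168,240),(305,240),(172,180),(303,180)])/6+[335-.42,130-.42],.042)))
I=S.astype(np.float32)
def prof(us,vs):
    G=np.array([[np.r_[c+d*u+e*v,.042] for u in us] for v in vs]);uv=project("scene",G).astype(np.float32).reshape(len(vs),len(us),2)
    return cv2.remap(I,uv[...,0],uv[...,1],cv2.INTER_LINEAR)
r=np.arange(-58,50,2)/1e3
print("scene along",dict(zip((r*1e3).round().astype(int).tolist(),prof(r,np.arange(-6,7,2)/1e3).mean(0).astype(int).tolist())))
r=np.arange(-34,36,2)/1e3
for w in((-40,-24),(18,34),(-6,6)): print("across",w,dict(zip((r*1e3).round().astype(int).tolist(),prof(np.arange(*w,2)/1e3,r).mean(1).astype(int).tolist())))
E
```

```text
tcp [[-2.7  0.9]]
foot edge L,M,R [[-13.6  13.2]
 [-13.6   0.8]
 [-13.5 -11.5]]
holder [[-47.3  26.9]
 [-47.2 -21. ]
 [-17.2  24.2]
 [-17.1 -22.3]]
scene along {-58: 102, -56: 65, -54: 38, -52: 40, -50: 49, -48: 59, -46: 65, -44: 68, -42: 69, -40: 69, -38: 69, -36: 69, -34: 69, -32: 69, -30: 69, -28: 69, -26: 68, -24: 67, -22: 64, -20: 58, -18: 50, -16: 43, -14: 38, -12: 36, -10: 35, -8: 35, -6: 35, -4: 35, -2: 35, 0: 35, 2: 37, 4: 42, 6: 49, 8: 56, 10: 63, 12: 66, 14: 68, 16: 69, 18: 69, 20: 68, 22: 68, 24: 68, 26: 68, 28: 68, 30: 68, 32: 68, 34: 67, 36: 63, 38: 58, 40: 48, 42: 38, 44: 28, 46: 21, 48: 16}
across (-40, -24) {-34: 115, -32: 115, -30: 115, -28: 115, -26: 112, -24: 102, -22: 85, -20: 73, -18: 70, -16: 70, -14: 69, -12: 69, -10: 69, -8: 69, -6: 69, -4: 69, -2: 69, 0: 69, 2: 69, 4: 69, 6: 68, 8: 68, 10: 69, 12: 69, 14: 69, 16: 70, 18: 69, 20: 66, 22: 59, 24: 52, 26: 56, 28: 66, 30: 71, 32: 69, 34: 62}
across (18, 34) {-34: 112, -32: 112, -30: 110, -28: 101, -26: 87, -24: 74, -22: 68, -20: 68, -18: 70, -16: 72, -14: 70, -12: 69, -10: 68, -8: 69, -6: 69, -4: 69, -2: 69, 0: 69, 2: 68, 4: 68, 6: 68, 8: 67, 10: 68, 12: 68, 14: 68, 16: 69, 18: 68, 20: 66, 22: 62, 24: 58, 26: 58, 28: 61, 30: 63, 32: 63, 34: 63}
across (-6, 6) {-34: 113, -32: 114, -30: 114, -28: 114, -26: 112, -24: 103, -22: 87, -20: 73, -18: 67, -16: 65, -14: 58, -12: 46, -10: 38, -8: 36, -6: 37, -4: 37, -2: 37, 0: 37, 2: 36, 4: 36, 6: 36, 8: 37, 10: 39, 12: 47, 14: 58, 16: 66, 18: 69, 20: 66, 22: 59, 24: 52, 26: 66, 28: 88, 30: 103, 32: 110, 34: 112}
```

{"method": "apply_moves", "body": {"targets": [{"travel": [-2.3, 0.5, 0], "roll": 0, "jaw": 10}, {"travel": [0, 0, 3], "roll": 0, "jaw": 10}, {"travel": [0, 0, 3], "roll": 0, "jaw": 10}, {"travel": [0, 0, 2], "roll": 0, "jaw": 10}, {"travel": [0, 0, 1], "roll": 0, "jaw": 10}, {"travel": [0, 0, 1], "roll": 0, "jaw": 10}, {"travel": [0, 0, 0], "roll": 0, "jaw": 10}]}}

```text
clock: 17.65
tool_pos: [0.4842, -0.1161, 0.103]
orientation: [-179.9, -0.2, -68.6]
force: [0.5, 0.3, -0.6]
opening: 0.0236
gripper_force: 29.9
```

{"method": "apply_moves", "body": {"targets": [{"travel": [0, 0, 1], "roll": 0, "jaw": 10}, {"travel": [0, 0, 1], "roll": 0, "jaw": 10}, {"travel": [0, 0, 0], "roll": 0, "jaw": 10}]}}

```text
clock: 17.95
tool_pos: [0.4841, -0.1161, 0.101]
orientation: [-179.9, -0.2, -68.6]
force: [-0.1, 0.6, 0.6]
opening: 0.0234
gripper_force: 29.9
```

{"method": "apply_moves", "body": {"targets": [{"travel": [0, 0, 0.7], "roll": 0, "jaw": 10}, {"travel": [0, 0, 0.7], "roll": 0, "jaw": 10}, {"travel": [0, 0, 0], "roll": 0, "jaw": 10}]}}

```text
clock: 18.25
tool_pos: [0.4842, -0.1161, 0.0997]
orientation: [-179.9, -0.2, -68.6]
force: [0.3, -0.3, -0.3]
opening: 0.0238
gripper_force: 29.9
```

{"method": "apply_moves", "body": {"targets": [{"travel": [0, 0, 0.5], "roll": 0, "jaw": 10}, {"travel": [0, 0, 0], "roll": 0, "jaw": 10}]}}

```text
clock: 18.45
tool_pos: [0.4843, -0.116, 0.0992]
orientation: [-179.9, -0.2, -68.6]
force: [0.1, -0.2, -0.8]
opening: 0.0232
gripper_force: 29.9
```

{"method": "apply_moves", "body": {"targets": [{"travel": [0, 0, 0.7], "roll": 0, "jaw": 10}, {"travel": [0, 0, 0.7], "roll": 0, "jaw": 10}, {"travel": [0, 0, 0], "roll": 0, "jaw": 10}]}}

```text
clock: 18.75
tool_pos: [0.4842, -0.116, 0.0977]
orientation: [-179.9, -0.2, -68.6]
force: [-0.7, 0.8, -0.5]
opening: 0.0235
gripper_force: 29.9
```

{"method": "apply_moves", "body": {"targets": [{"travel": [0, 0, 0.7], "roll": 0, "jaw": 10}, {"travel": [0, 0, 0.7], "roll": 0, "jaw": 10}, {"travel": [0, 0, 0], "roll": 0, "jaw": 10}]}}

```text
clock: 19.05
tool_pos: [0.4842, -0.1161, 0.0963]
orientation: [-179.9, -0.2, -68.6]
force: [-0.3, -0.6, -1.0]
opening: 0.0231
gripper_force: 29.9
```

The foot is below the rim with no contact force, so it has entered the well. Continuing slowly to the nose.

{"method": "apply_moves", "body": {"targets": [{"travel": [0, 0, 0.9], "roll": 0, "jaw": 10}, {"travel": [0, 0, 0.9], "roll": 0, "jaw": 10}, {"travel": [0, 0, 0.9], "roll": 0, "jaw": 10}, {"travel": [0, 0, 0], "roll": 0, "jaw": 10}]}}

```text
clock: 19.45
tool_pos: [0.4844, -0.1161, 0.0937]
orientation: [-179.9, -0.2, -68.6]
force: [0.3, 0.2, -0.6]
opening: 0.0234
gripper_force: 29.9
```

{"method": "apply_moves", "body": {"targets": [{"travel": [0, 0, 0.8], "roll": 0, "jaw": 10}, {"travel": [0, 0, 0.8], "roll": 0, "jaw": 10}, {"travel": [0, 0, 0.8], "roll": 0, "jaw": 10}, {"travel": [0, 0, 0], "roll": 0, "jaw": 10}]}}

```text
clock: 19.85
tool_pos: [0.4851, -0.116, 0.0917]
orientation: [-179.8, -0.3, -68.6]
force: [2.2, 1.7, 1.9]
opening: 0.0238
gripper_force: 29.9
```

{"method": "apply_moves", "body": {"targets": [{"travel": [0, 0, 0.8], "roll": 0, "jaw": 10}, {"travel": [0, 0, 0.8], "roll": 0, "jaw": 10}, {"travel": [0, 0, 0], "roll": 0, "jaw": 10}]}}

```text
clock: 20.15
tool_pos: [0.4848, -0.1159, 0.0898]
orientation: [-179.8, -0.2, -68.6]
force: [2.4, 1.8, 0.8]
opening: 0.0234
gripper_force: 29.9
```

{"method": "apply_moves", "body": {"targets": [{"travel": [0, 0, 0.8], "roll": 0, "jaw": 10}, {"travel": [0, 0, 0.8], "roll": 0, "jaw": 10}, {"travel": [0, 0, 0.8], "roll": 0, "jaw": 10}, {"travel": [0, 0, 0], "roll": 0, "jaw": 10}]}}

```text
clock: 20.55
tool_pos: [0.4846, -0.1159, 0.0872]
orientation: [-179.8, -0.2, -68.6]
force: [5.3, 3.0, -0.7]
opening: 0.0235
gripper_force: 29.9
```

{"method": "apply_moves", "body": {"targets": [{"travel": [0, 0, 0.8], "roll": 0, "jaw": 10}, {"travel": [0, 0, 0.8], "roll": 0, "jaw": 10}, {"travel": [0, 0, 0.8], "roll": 0, "jaw": 10}, {"travel": [0, 0, 0], "roll": 0, "jaw": 10}]}}

```text
clock: 20.95
tool_pos: [0.4845, -0.116, 0.0849]
orientation: [-179.8, -0.2, -68.6]
force: [4.4, 2.7, -0.8]
opening: 0.0236
gripper_force: 29.9
```

{"method": "apply_moves", "body": {"targets": [{"travel": [0, 0, 0.8], "roll": 0, "jaw": 10}, {"travel": [0, 0, 0.8], "roll": 0, "jaw": 10}, {"travel": [0, 0, 0.8], "roll": 0, "jaw": 10}, {"travel": [0, 0, 0], "roll": 0, "jaw": 10}]}}

```text
clock: 21.35
tool_pos: [0.4845, -0.116, 0.0824]
orientation: [-179.8, -0.2, -68.6]
force: [5.7, 2.5, 0.2]
opening: 0.0236
gripper_force: 29.9
```

{"method": "apply_moves", "body": {"targets": [{"travel": [0, 0, 0.8], "roll": 0, "jaw": 10}, {"travel": [0, 0, 0.8], "roll": 0, "jaw": 10}, {"travel": [0, 0, 0.8], "roll": 0, "jaw": 10}, {"travel": [0, 0, 0.5], "roll": 0, "jaw": 10}, {"travel": [0, 0, 0.5], "roll": 0, "jaw": 10}, {"travel": [0, 0, 0], "roll": 0, "jaw": 10}]}}

```text
clock: 21.95
tool_pos: [0.4846, -0.116, 0.0791]
orientation: [-179.8, -0.2, -68.6]
force: [4.9, 2.8, -0.7]
opening: 0.0233
gripper_force: 29.9
```

{"method": "apply_moves", "body": {"targets": [{"travel": [0, 0, 0.5], "roll": 0, "jaw": 10}, {"travel": [0, 0, 0.5], "roll": 0, "jaw": 10}, {"travel": [0, 0, 0], "roll": 0, "jaw": 10}]}}

```text
clock: 22.25
tool_pos: [0.4846, -0.116, 0.0782]
orientation: [-179.8, -0.2, -68.6]
force: [4.3, 2.9, 0.9]
opening: 0.0235
gripper_force: 29.9
```

{"method": "apply_moves", "body": {"targets": [{"travel": [0, 0, 0.5], "roll": 0, "jaw": 10}, {"travel": [0, 0, 0], "roll": 0, "jaw": 10}]}}

```text
clock: 22.45
tool_pos: [0.4846, -0.116, 0.0776]
orientation: [-179.8, -0.2, -68.6]
force: [5.0, 1.8, 1.3]
opening: 0.0236
gripper_force: 29.9
```

{"method": "apply_moves", "body": {"targets": [{"travel": [0, 0, 0.5], "roll": 0, "jaw": 10}, {"travel": [0, 0, 0], "roll": 0, "jaw": 10}]}}

```text
clock: 22.65
tool_pos: [0.4846, -0.116, 0.0772]
orientation: [-179.8, -0.2, -68.6]
force: [5.0, 2.9, 1.9]
opening: 0.0235
gripper_force: 29.9
```

{"method": "apply_moves", "body": {"targets": [{"travel": [0, 0, 0.4], "roll": 0, "jaw": 10}, {"travel": [0, 0, 0], "roll": 0, "jaw": 10}]}}

```text
clock: 22.85
tool_pos: [0.4846, -0.116, 0.0767]
orientation: [-179.8, -0.2, -68.6]
force: [4.3, 2.7, 1.4]
opening: 0.0237
gripper_force: 29.9
```

{"method": "apply_moves", "body": {"targets": [{"travel": [0, 0, 0.3], "roll": 0, "jaw": 10}, {"travel": [0, 0, 0], "roll": 0, "jaw": 10}]}}

```text
clock: 23.05
tool_pos: [0.4847, -0.116, 0.0765]
orientation: [-179.8, -0.2, -68.6]
force: [4.6, 3.0, 2.7]
opening: 0.0233
gripper_force: 29.9
```

{"method": "apply_moves", "body": {"targets": [{"travel": [0, 0, 0.4], "roll": 0, "jaw": 10}, {"travel": [0, 0, 0], "roll": 0, "jaw": 10}]}}

```text
clock: 23.25
tool_pos: [0.4848, -0.1161, 0.0764]
orientation: [-179.8, -0.3, -68.6]
force: [3.5, 3.5, 5.4]
opening: 0.0235
gripper_force: 29.9
```

{"method": "apply_moves", "body": {"targets": [{"travel": [0, 0, 0.4], "roll": 0, "jaw": 10}, {"travel": [0, 0, 0], "roll": 0, "jaw": 10}]}}

```text
clock: 23.45
tool_pos: [0.4849, -0.1161, 0.0764]
orientation: [-179.8, -0.3, -68.5]
force: [3.0, 3.9, 10.1]
opening: 0.0233
gripper_force: 29.9
```

{"method": "apply_moves", "body": {"targets": [{"travel": [0, 0, 0.4], "roll": 0, "jaw": 10}, {"travel": [0, 0, 0], "roll": 0, "jaw": 10}]}}

```text
clock: 23.65
tool_pos: [0.4849, -0.1161, 0.0764]
orientation: [-179.8, -0.3, -68.5]
force: [0.9, 4.2, 13.5]
opening: 0.0235
gripper_force: 29.9
```

The foot reached the floor: TCP z stalls at 0.0764 (expected 0.0765) with a 13 N push. Releasing.

{"method": "apply_moves", "body": {"targets": [{"travel": [0, 0, -0.5], "roll": 0, "jaw": 10}, {"travel": [0, 0, 0], "roll": 0, "jaw": 26}, {"travel": [0, 0, 0], "roll": 0, "jaw": 32}, {"travel": [0, 0, 0], "roll": 0, "jaw": 40}, {"travel": [0, 0, 0], "roll": 0, "jaw": 50}, {"travel": [0, 0, 0], "roll": 0, "jaw": 60}, {"travel": [0, 0, 0], "roll": 0, "jaw": 60}]}}

```text
clock: 24.35
tool_pos: [0.484, -0.1162, 0.0755]
orientation: [-179.9, -0.2, -68.6]
force: [0.5, 0.1, 0.4]
opening: 0.0575
gripper_force: 0.0
```

{"method": "apply_moves", "body": {"targets": [{"travel": [0, 0, -5], "roll": 0, "jaw": 60}, {"travel": [0, 0, -15], "roll": 0, "jaw": 60}, {"travel": [0, 0, -25], "roll": 0, "jaw": 60}, {"travel": [0, 0, -30], "roll": 0, "jaw": 60}, {"travel": [0, 0, -35], "roll": 0, "jaw": 60}, {"travel": [0, 0, -20], "roll": 0, "jaw": 60}, {"travel": [40, 0, 0], "roll": 0, "jaw": 60}, {"travel": [45, 0, 0], "roll": 0, "jaw": 60}, {"travel": [45, 0, 0], "roll": 0, "jaw": 60}, {"travel": [45, 0, 0], "roll": 0, "jaw": 60}]}}

```text
clock: 25.35
tool_pos: [0.5483, -0.2802, 0.2072]
orientation: [-179.8, -0.3, -68.5]
force: [1.3, 0.1, 0.8]
opening: 0.06
gripper_force: 0.0
```

{"method": "apply_moves", "body": {"targets": [{"travel": [45, 0, 0], "roll": 0, "jaw": 60}, {"travel": [40, 0, 0], "roll": 0, "jaw": 60}, {"travel": [0, 0, 0], "roll": 0, "jaw": 60}, {"travel": [0, 0, 0], "roll": 0, "jaw": 60}]}}

```text
clock: 25.75
tool_pos: [0.5784, -0.3586, 0.206]
orientation: [-179.9, -0.2, -68.7]
force: [1.1, 0.1, -0.0]
opening: 0.0601
gripper_force: 0.0
```

```bash
python3 - <<'E'
from h import *
t=ctrl.snapshot("top");s=ctrl.snapshot("scene")
f=lambda im,x,y,w,h,k:cv2.resize(im[y:y+h,x:x+w],None,fx=k,fy=k,interpolation=cv2.INTER_CUBIC)
cv2.imwrite("pics/e1.png",np.hstack([f(t,400,215,120,100,4),f(s,335,110,75,100,4)])[:,:,::-1])
a=np.radians(-68.6);d=np.array([np.cos(a),np.sin(a)]);e=np.array([-d[1],d[0]]);c=np.array([.486,-.1202])
P=[[*(c-.0045*d),z] for z in(.018+.082,)]
print("expected stopper top px in e1: top",(project("top",P)-[400,215])*4,"scene",(project("scene",P)-[335,110])*4+[480,0])
E
```

```text
expected stopper top px in e1: top [[262.69909113 180.73882149]] scene [[645.25844085  99.66889096]]
```

View pics/e1.png

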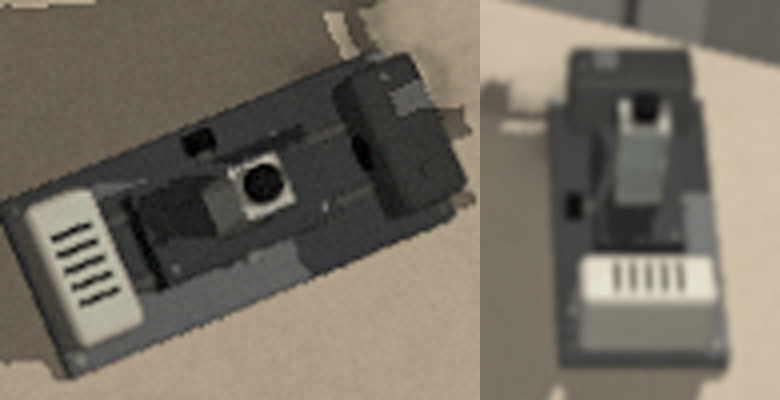

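The cell stands upright in the well. Its stopper is at (264,183) in the top half, against a predicted (263,181) for fully home, and a clear pane faces the white housing along the light path. Handing in.

```bash
python3 -c "
from plant import ctrl
print(ctrl.close_job())"
```

```text
the job is handed in; nothing more can be done
None
```

The cell is fully home and upright in the holder's well, clear faces along the light path, gripped only by its ribbed sides, and the job was handed in at about 26 s of the 69 s allowed; the judge returned no verdict.

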